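File the slide case in its bay

ROBOT

A 6-joint arm with a two-finger parallel gripper is mounted at the origin on a cart in front of the work surface, level with it; the furniture and walls round the work are solid. World frame = base frame: x ahead of the robot, y to its left, z up, the work surface at z = 0. Lengths are in m, angles in rad, forces in N, time in s.
With the tool pointing down it reaches from about 0.4 to 0.825 m from the base axis. Payload 7 kg.
Tool frame: the origin (TCP) lies at the centre of the arm's flange, where the gripper is bolted on; the fingertips stand 178 mm ahead of it and the grasp point (between the pads) lies arm.tcp_to_grasp ahead of it (arm.tcp_to_grasp is the distance from the TCP to the grasp point, in m); z points along the fingers, y is the direction in which the jaws open and shut (so a half turn about z gives the same grasp; the last joint's range is limited). The gripper opens to 88 mm and grips with 3 to 60 N. Pads are 19 mm wide; open, the fingers measure 130 mm over their backs; the gripper's body (78 mm by 193 mm) begins 47 mm behind the grasp point.
Start: joints at [-0.9, 0.359, 0.012, 0, -1.224, -0.288], TCP at [0.252, -0.626, 0.405] pointing down, gripper open.
Joint ranges: [-3.07, 3.07], [-1.43, 2.12], [-1.02, 1.25], [-3.03, 1.67], [-3.05, -0], [-3.03, 3.03]. Speed limits (rad/s): [2.39, 2.39, 3.01, 3.14, 3.14, 3.14].

INTERFACE

Orientations are given as [roll, pitch, yaw] about the fixed x, y, z axes, in that order (R = Rz(yaw) Ry(pitch) Rx(roll)).
In Python, from station import arm gives the robot as it stands.
- The arm moves only by the tool move_arm, never from a script. Its argument "deltas" is a list of rows, each a list of 6 numbers: the shift along the world's x, y, z in mm, then the turn, a rotation vector about the world's x, y, z in degrees. In form: [[tx, ty, tz, ax, ay, az], ...]. A call has exactly 5 rows; each row shifts and turns the commanded pose from where the row before left it; what a row does not reach is not made up. A row lasts 1/12 s, in which the tool goes at most 41.7 mm and 7.16 degrees, less where a joint would pass 70% of its speed; a pose out of reach is approached as far as the arm can. A call with a gripper value outside its range is refused whole. "claw" is the closure in counts, from 0 (fully open) to 255 (shut), set as the call begins (left out, the last holds). The fingers move at their own pace and stop on an object; "squeeze" is the grip in N (left out, the last holds). Time passes only in rows, so rows that do not move let the fingers close, or fill a call up. It gives the time, the measured TCP pose, the force and the opening at its end, in the units of the state.
- arm.get_state(): the state, without advancing time (a new reading comes with each control period).
- arm.grab_frame(name): name is "scene" or "top" or "wrist"; returns the picture (480x640x3 uint8, red, green, blue); there is no depth.
- arm.calibration(name): a dict with "intrinsics" (3x3 intrinsics, pixels), "T" (4x4, takes a point from camera to world coordinates); the wrist camera has in their place "mount" (4x4, takes a point from camera to tool coordinates, whose origin is the TCP and whose axes are the flange's). Camera axes: x right, y up, looking along -z (the intrinsics and any distortion apply to the point x, -y, -z); pixel columns grow to the right and rows downward; lengths in m; the calibration is good to about 2 mm. A picture is of the moment at which its call begins: read the wrist's pose just before it. calibration takes no time and is no camera call.
- arm.job_done(): hands the job in, once; it reports no verdict.
Trained networks look in the newest picture that a camera, given by its name, has taken for a name from the list of things; names that differ only in an ending like _2 or _b are one class to them, and where a whole thing is asked for, a point or a joint stands for the part that bears it (a point fixed in the world has none). Each returns a list of dicts, best first, with "score" (0 to 1); they miss things now and then, are a little off and sometimes report something else, mostly with a low value. They report only what shows in the picture. A call takes as long as a camera call.
- arm.spot_in(thing, camera): "xy" ([column, row] in pixels, amid what is visible of it).
- arm.masks_of(thing, camera): "pixels" (480x640 bool, what is visible of it) and "xy" ([column, row] in pixels, amid what is visible of it).
- arm.spot_point(thing, camera): "xy" ([column, row] in pixels: a listed point, or the origin of a listed thing).
The state is a dict: "t": time; "q": joint angles; "qd": joint speeds; "joint_efforts": joint torques, N m; "eef_pos": TCP position; "ee_rot": TCP orientation; "force": force on the tool from outside, world axes, zero at the start; "moment": the same for the moment, N m; "width": finger opening in m.
Only numpy, scipy, OpenCV 4.12 (cv2) and the standard library are available. Lean on these libraries where they do the work, as an engineer would, in place of code of your own. Each camera call takes 0.05 s, during which the arm holds its last target. There are 200 camera calls.

TASK

File the wooden slide case in the metal rack: stepping from the narrowest bay upwards, use the first one wide enough to take it, and leave the wider one free. Stand the case upright on the rack's floor, lengthwise in the bay and roughly centred front to back, and let go.

Things in the scene. Friction and masses are not known exactly. Their poses are not given: they have to be found in the camera images.
- slide_case: flat wooden box with a brass catch, standing on its long edge like a book: 45 mm thick (its x), 200 mm long (its y), 109 mm tall (its z, up); the catch at the middle of the top rises 3 mm more. Origin: middle of its underside. Loose, 0.3 to 0.6 kg, stays shut. Grip it from above across the 45 mm, in the top 40 mm
- rack: fixed metal file rack, z up, origin mid-underside on the worktop; 120 mm long (x, along the bays), 239 across (y), five 6 mm dividers 60 tall, floor 6 up. Bays, open above and at both ends, narrow along -y: 88 mm wide (centre y +69.5), 65 (y -13), 34 (y -68.5, holds a low box), 22 (y -102.5, holds a pad up to 70 high). The case is longer and sticks out at both ends

How it is judged:
By the outcome, as a careful person would: the job done as asked, in the order asked, and still so for the second after the job is handed in, with the robot touching nothing.
It also fails if it takes over 35 s, if anything falls off the work surface, if the arm or the gripper's body presses on something with over 40 N, if the wrist force passes 120 N, or if a joint passes its speed limit or range.

## Working session

There is one attempt and no reset: what is moved stays moved. The work goes in short steps, Python scripts to look and compute and a tool call to move; the robot and the scene stay as the last step left them, time stands still between calls to the robot, and variables do not carry over. Pictures are saved under pics/ and viewed, about 8 in all and at most 12, crops included, and the job is handed in when it is done.

Besides the shell and the picture viewer there is one more tool, called by a JSON object that holds its "op" and its "data", one argument or row to a line. move_arm: Moves the arm, as the interface text tells. Its arguments: {"type":"object","properties":{"deltas":{"type":"array","items":{"type":"array","items":{"type":"number"}}},"claw":{"type":"number"},"squeeze":{"type":"number"}},"required":["deltas"]}

```bash
mkdir -p pics
cat > h.py <<'E'
import numpy as np, cv2
from station import arm
def save(n,im): cv2.imwrite(f'pics/{n}.png',cv2.cvtColor(im,cv2.COLOR_RGB2BGR))
def camT(cam):
    c=arm.calibration(cam)
    if 'T' in c: return np.array(c['intrinsics']),np.array(c['T']),c
    from scipy.spatial.transform import Rotation as R
    s=arm.get_state(); T=np.eye(4); T[:3,:3]=R.from_euler('xyz',s['ee_rot']).as_matrix(); T[:3,3]=s['eef_pos']
    return np.array(c['intrinsics']),T@np.array(c['mount']),c
def at_z(px,z,K,T):
    p=np.atleast_2d(np.float64(px)); d=np.c_[(p[:,0]-K[0,2])/K[0,0],-(p[:,1]-K[1,2])/K[1,1],-np.ones(len(p))]@T[:3,:3].T
    o=T[:3,3]; return (o+d*((z-o[2])/d[:,2])[:,None])
def proj(P,K,T):
    q=(np.atleast_2d(P)-T[:3,3])@T[:3,:3]; return np.c_[K[0,2]+K[0,0]*q[:,0]/-q[:,2],K[1,2]+K[1,1]*q[:,1]/q[:,2]]
E
python3 - <<'E'
from h import *
s=arm.get_state(); print(s); print('grasp',arm.tcp_to_grasp)
ims={}
for c in ('scene','top'):
    im=arm.grab_frame(c); save(c+'0',im)
    K,T,cal=camT(c); print(c,cal)
    for th in ('slide_case','rack'):
        m=arm.masks_of(th,c)
        for k in m[:2]:
            print(c,th,k['score'],k['xy'],k['pixels'].sum(), cv2.minAreaRect(np.argwhere(k['pixels'])[:,::-1].astype(np.float32)))
        if m: np.save(f'm_{c}_{th}.npy',m[0]['pixels'])
        o=arm.spot_point(th,c)
        for k in o[:2]: print('  origin',k['score'],k['xy'],at_z(k['xy'],0 ,K,T))
print(camT('wrist')[2])
E
```

```text
{'t': 0.0, 'q': array([-8.99846323e-01,  3.59384653e-01,  1.10490157e-02, -3.75259118e-04,
       -1.22413000e+00, -2.88094363e-01]), 'qd': array([ 0.00146148, -0.00144422,  0.00066703, -0.00076071,  0.00167104,
        0.0015254 ]), 'joint_efforts': array([-4.03969289e-04, -5.82724893e+01,  2.93044960e+01,  6.99740231e+00,
        6.80366720e-03, -1.69117775e-04]), 'eef_pos': array([ 0.25207892, -0.62593944,  0.40371509]), 'ee_rot': array([ 3.13989190e+00, -1.36115071e-04, -2.75886469e+00]), 'force': array([ 0.16904036, -0.06121167, -0.50148925]), 'moment': array([-0.00032567,  0.04853918,  0.02757896]), 'width': 0.0874670155883229}
grasp 0.1593
scene {'intrinsics': array([[470.45452629,   0.        , 315.26296876],
       [  0.        , 470.45452629, 239.84566527],
       [  0.        ,   0.        ,   1.        ]]), 'T': array([[-0.82228723,  0.27433006, -0.49858473,  0.1218324 ],
       [-0.56866915, -0.36312661,  0.73807483,  0.64773185],
       [ 0.02142673,  0.89043927,  0.45459741,  0.43207113],
       [ 0.        ,  0.        ,  0.        ,  1.        ]])}
scene slide_case 0
[... 1161 characters left out ...]
, 252.6] 11813 ((217.87509155273438, 250.5692901611328), (82.20577239990234, 162.17767333984375), 78.79920196533203)
  origin 0.79 [222.5, 255.0] [[0.5294576 0.1795857 0.       ]]
{'intrinsics': array([[384.86317639,   0.        , 322.95322292],
       [  0.        , 384.86317639, 238.83663353],
       [  0.        ,   0.        ,   1.        ]]), 'mount': array([[ 1.61786783e-04,  9.64572975e-01,  2.63816129e-01,
         7.04157038e-02],
       [ 9.99999314e-01,  1.49963023e-04, -1.16155503e-03,
         2.91518686e-04],
       [-1.15996726e-03,  2.63816136e-01, -9.64572289e-01,
         2.02864655e-02],
       [ 0.00000000e+00,  0.00000000e+00,  0.00000000e+00,
         1.00000000e+00]])}
```

View pics/top0.png

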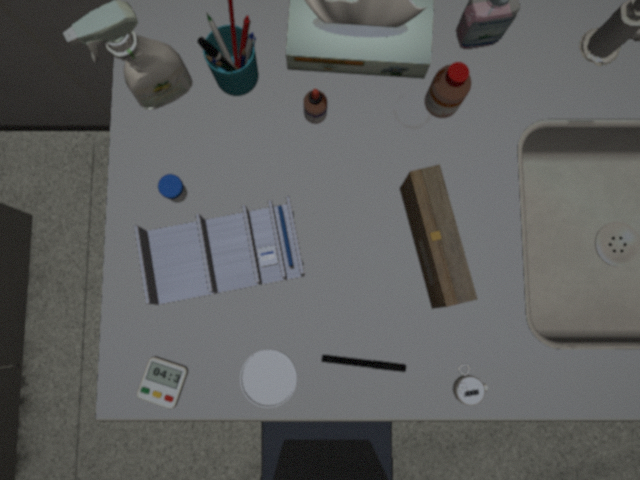

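View pics/scene0.png

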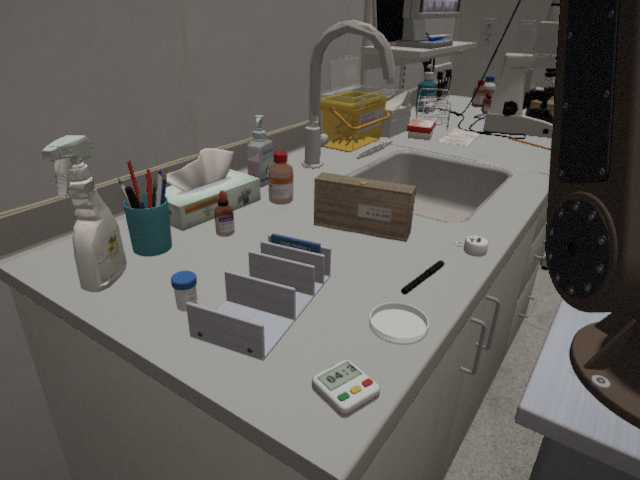

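The top view shows the case at about (436,236), with its long axis near +13° from x. The rack is at about (220,252), with the wide bay on the left (+y) and the blue pad in the narrowest bay at (287,237). The scene view agrees: both stand free, and the 65 bay is empty. Next I'll fit both poses from the silhouettes.

```bash
cat > fit.py <<'E'
from h import *
from scipy.optimize import minimize
def box(x,y,yaw,lx,ly,z0,z1):
    c,s=np.cos(yaw),np.sin(yaw)
    return np.array([[x+c*a*lx/2-s*b*ly/2,y+s*a*lx/2+c*b*ly/2,z] for a in(-1,1) for b in(-1,1) for z in(z0,z1)])
def hull(m):
    m=m.astype(np.uint8); n,l,st,_=cv2.connectedComponentsWithStats(m); k=1+st[1:,4].argmax()
    h=cv2.convexHull(np.argwhere(l==k)[:,::-1].astype(np.float32)); return h
def poly(im,h): cv2.fillConvexPoly(im,np.round(h*16).astype(np.int32),1,cv2.LINE_8,4); return im
def area(h): return cv2.contourArea(h)
def fit(hs,p0,lx,ly,z0,z1):
    cams=[(h,*camT(c)[:2]) for c,h in hs]
    def cost(p):
        t=0
        for h,K,T in cams:
            g=cv2.convexHull(proj(box(p[0],p[1],p[2],lx,ly,z0,z1),K,T).astype(np.float32))
            i=cv2.intersectConvexConvex(g,h)[0]; t+=1-i/(area(g)+area(h)-i)
        return t/len(cams)
    best=min((minimize(cost,np.add(p0,[0,0,d]),method='Nelder-Mead',options=dict(initial_simplex=np.add(p0,[0,0,d])+np.array([[0,0,0],[.02,0,0],[0,.02,0],[0,0,.1]]),xatol=1e-5,fatol=1e-5)) for d in(-.1,0,.1)),key=lambda r:r.fun)
    return np.round([*best.x[:2],np.degrees(best.x[2]),best.fun],4)
E
python3 - <<'E'
from fit import *
# convex silhouette hulls; case yaw here = yaw of its long axis from world x
for th,p0,d in (('slide_case',(.543,-.145,.23),(.2,.045,0,.109)),('rack',(.53,.179,.18),(.12,.239,0,.06))):
    H=[(c,hull(np.load(f'm_{c}_{th}.npy'))) for c in('top','scene')]
    for s in (H[:1],H[1:],H): print(th,[c for c,_ in s],fit(s,p0,*d))
E
```

```text
slide_case ['top'] [ 0.5477 -0.1497 13.3251  0.023 ]
slide_case ['scene'] [ 0.5479 -0.1577 14.1977  0.0351]
slide_case ['top', 'scene'] [ 0.5467 -0.1499 13.3353  0.0418]
rack ['top'] [ 0.5319  0.1765 10.8583  0.0187]
rack ['scene'] [ 0.5316  0.1739 11.4635  0.0274]
rack ['top', 'scene'] [ 0.5316  0.1756 11.1659  0.0296]
```

{"op": "move_arm", "data": {
  "deltas": [
    [20,33,0,0,0,-1],
    [21,34,0,0,0,-1],
    [21,34,0,0,0,-1],
    [21,34,0,0,0,-1],
    [21,34,0,0,0,-1]
  ],
  "claw": 0
}}

```text
t: 0.92
eef_pos: [0.3566, -0.4556, 0.4048]
ee_rot: [-3.141, 0.0, -2.847]
force: [1.1, -0.4, -0.2]
width: 0.0876
```

{"op": "move_arm", "data": {
  "deltas": [
    [21,34,0,0,0,-1],
    [21,34,0,0,0,-1],
    [21,34,0,0,0,-1],
    [21,34,0,0,0,-0.6],
    [21,34,0,0,0,0]
  ]
}}

```text
t: 1.33
eef_pos: [0.4617, -0.2853, 0.4051]
ee_rot: [-3.141, 0.001, -2.91]
force: [0.6, -0.5, 0.1]
width: 0.0876
```

{"op": "move_arm", "data": {
  "deltas": [
    [21,34,0,0,0,0],
    [21,34,0,0,0,0],
    [21,34,0,0,0,0],
    [23,35,0,0,0,0],
    [0,0,0,0,0,0]
  ]
}}

```text
t: 1.75
eef_pos: [0.5501, -0.1456, 0.4047]
ee_rot: [-3.142, 0.002, -2.905]
force: [-0.3, -1.4, 0.7]
width: 0.0879
```

```bash
cat > wfit.py <<'E'
import sys
from fit import *
s=arm.get_state(); KT=camT('wrist'); im=arm.grab_frame('wrist'); save(sys.argv[1],im)
print(s['t'],s['eef_pos'],np.degrees(s['ee_rot']),s['width'],s['force'])
m=arm.masks_of('slide_case','wrist')
for k in m[:2]: print(k['score'],k['xy'],k['pixels'].sum(),cv2.boundingRect(k['pixels'].astype(np.uint8)))
if m:
    np.save('m_w.npy',m[0]['pixels'])
    print(fit([('wrist',hull(m[0]['pixels']))],(.547,-.15,.232),.2,.045,0,.109))
E
python3 wfit.py w1
```

```text
1.75 [ 0.55010666 -0.14556947  0.40467668] [-1.79996727e+02  9.43502934e-02 -1.66424484e+02] 0.08787349615998029 [-0.31035501 -1.39860701  0.68819463]
0.86 [320.3, 191.5] 14601 (285, 79, 68, 235)
[ 0.5428 -0.1522 13.5607  0.1265]
```

View pics/w1.png

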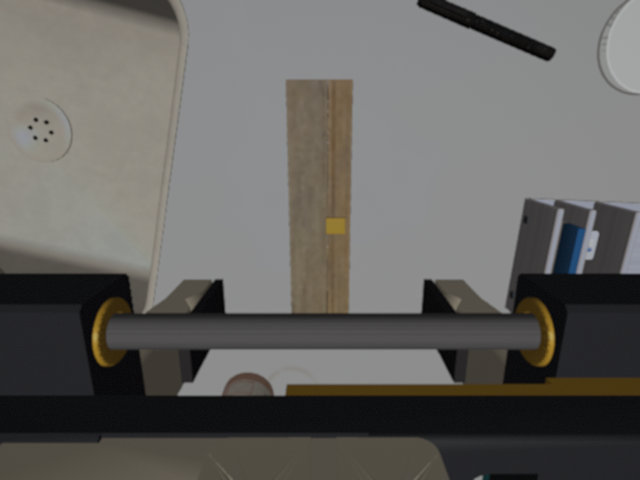

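The wrist view shows the case between the fingers: top face from about cols 287–352 at row 80 to cols 291–349 at row 300, with the catch at (336,226). The gripper hides the far end, so the silhouette fit is biased. I'll use the edges and the catch instead.

Run:
```python
from fit import *
K,T,_=camT('wrist')
P=at_z([(287,80),(352,80),(291,300),(349,300),(336,226)],.109,K,T); print(P.round(4), T[:3,3])
for p in((.547,-.150,13.4),(.5428,-.1522,13.56)):
    print(proj(box(p[0],p[1],np.radians(p[2]),.2,.045,0,.109),K,T).round(0).tolist())
m=np.load('m_w.npy')
for r in range(85,310,25): c=np.flatnonzero(m[r]); q=at_z([(c[0],r),(c[-1]+1,r)],.109,K,T).mean(0); w=at_z([(c[0],r),(c[-1]+1,r)],.109,K,T); print(r,c[0],c[-1],q.round(4),np.linalg.norm(w[1]-w[0]).round(4))
```

```text
[[ 0.4511 -0.1958  0.109 ]
 [ 0.441  -0.1537  0.109 ]
 [ 0.6057 -0.1595  0.109 ]
 [ 0.5952 -0.1158  0.109 ]
 [ 0.5404 -0.1399  0.109 ]] [ 0.47914855 -0.1647653   0.38419376]
[[297.0, 100.0], [287.0, 86.0], [345.0, 100.0], [354.0, 86.0], [300.0, 297.0], [293.0, 352.0], [342.0, 297.0], [348.0, 352.0]]
[[296.0, 95.0], [285.0, 79.0], [344.0, 95.0], [352.0, 79.0], [299.0, 293.0], [291.0, 347.0], [341.0, 293.0], [347.0, 347.0]]
85 285 351 [ 0.4492 -0.1747  0.109 ] 0.0448
110 286 351 [ 0.4646 -0.1707  0.109 ] 0.0448
135 287 351 [ 0.4804 -0.1666  0.109 ] 0.0449
160 287 350 [ 0.497 -0.163  0.109] 0.0449
185 288 350 [ 0.514  -0.1586  0.109 ] 0.045
210 288 349 [ 0.5317 -0.1547  0.109 ] 0.045
235 289 349 [ 0.5499 -0.1501  0.109 ] 0.0451
260 290 348 [ 0.5688 -0.1456  0.109 ] 0.0444
285 290 348 [ 0.5884 -0.1409  0.109 ] 0.0452
```

{"op": "move_arm", "data": {
  "deltas": [
    [-4,-3,-35,0,0,0],
    [-3,-3,-35,0,0,0],
    [0,0,-35,0,0,0],
    [0,0,-30,0,0,0],
    [0,0,-18,0,0,0]
  ]
}}

```text
t: 2.27
eef_pos: [0.5381, -0.1574, 0.2487]
ee_rot: [3.14, -0.003, -2.911]
force: [-0.5, -0.4, -0.0]
width: 0.0873
```

{"op": "move_arm", "data": {
  "deltas": [
    [0,0,0,0,0,0],
    [0,0,0,0,0,0],
    [0,0,0,0,0,0],
    [0,0,0,0,0,0],
    [0,0,0,0,0,0]
  ],
  "claw": 255,
  "squeeze": 35
}}

```text
t: 2.68
eef_pos: [0.5404, -0.1565, 0.2534]
ee_rot: [-3.141, 0.003, -2.909]
force: [0.2, 0.2, 0.2]
width: 0.0601
```

{"op": "move_arm", "data": {
  "deltas": [
    [0,0,0,0,0,0],
    [0,0,0,0,0,0],
    [0,0,0,0,0,0],
    [0,0,0,0,0,0],
    [0,0,0,0,0,0]
  ]
}}

```text
t: 3.1
eef_pos: [0.5403, -0.1562, 0.2524]
ee_rot: [-3.141, 0.001, -2.909]
force: [-1.4, 2.3, 7.3]
width: 0.046
```

{"op": "move_arm", "data": {
  "deltas": [
    [0,0,3,0,0,0],
    [0,0,15,0,0,0],
    [0,0,30,0,0,0],
    [0,0,36,0,0,0],
    [0,0,36,0,0,0]
  ]
}}

```text
t: 3.52
eef_pos: [0.5392, -0.1563, 0.3717]
ee_rot: [3.141, -0.004, -2.909]
force: [1.1, -0.1, -4.1]
width: 0.0457
```

{"op": "move_arm", "data": {
  "deltas": [
    [0,25,0,0,0,-0.5],
    [0,35,0,0,0,-0.5],
    [0,40,0,0,0,-0.5],
    [0,40,0,0,0,-0.5],
    [0,40,0,0,0,-0.5]
  ]
}}

```text
t: 3.93
eef_pos: [0.5391, 0.025, 0.3711]
ee_rot: [3.141, -0.001, -2.954]
force: [1.3, 0.2, -3.8]
width: 0.0451
```

{"op": "move_arm", "data": {
  "deltas": [
    [0,40,0,0,0,0],
    [0,40,0,0,0,0],
    [0,30,0,0,0,0],
    [0,20,0,0,0,0],
    [0,0,0,0,0,0]
  ]
}}

```text
t: 4.35
eef_pos: [0.5397, 0.1572, 0.3707]
ee_rot: [3.141, -0.001, -2.949]
force: [0.2, -0.3, -3.9]
width: 0.045
```

Run:
```python
from fit import *
s=arm.get_state(); print(s['t'],s['eef_pos'],np.degrees(s['ee_rot']),s['width'],s['force'])
im=arm.grab_frame('wrist'); im2=arm.grab_frame('scene'); im3=arm.grab_frame('top')
K,T,_=camT('wrist')
# overlay: case as expected under tool, and rack model
g=s['eef_pos']; yaw=np.degrees(s['ee_rot'][2])+180; print('yaw',yaw)
v=np.hstack([im,im3]); 
def draw(im,B,K,T,col):
    q=proj(B,K,T)
    for i in range(8):
        for j in (1,2,4):
            if i^j>i and abs(q).max()<5000: cv2.line(im,tuple(q[i].astype(int).tolist()),tuple(q[i^j].astype(int).tolist()),col,1)
for c,i in(('wrist',im),('scene',im2),('top',im3)):
    K,T,_=camT(c)
    zb=g[2]-.2524
    draw(i,box(g[0],g[1],np.radians(yaw),.2,.045,zb,zb+.109),K,T,(255,0,0))
    # bay walls
    a=np.radians(11.); R=np.array([[np.cos(a),-np.sin(a)],[np.sin(a),np.cos(a)]])
    for yl in (-.013+.0325+.003,-.013-.0325-.003):
        c0=np.array([.5317,.176])+R@[0,yl]; draw(i,box(*c0,a,.12,.006,0,.06),K,T,(0,255,0))
save('a_w',im); save('a_st',np.hstack([im2[100:400,100:500],im3[100:400,80:480]]))
```

```text
4.35 [0.53967755 0.15717389 0.37070344] [ 1.79985950e+02 -6.64231366e-02 -1.68992233e+02] 0.04504077677714516 [ 0.17847571 -0.25957013 -3.88267097]
yaw 11.007767449279726
```

View pics/a_w.png

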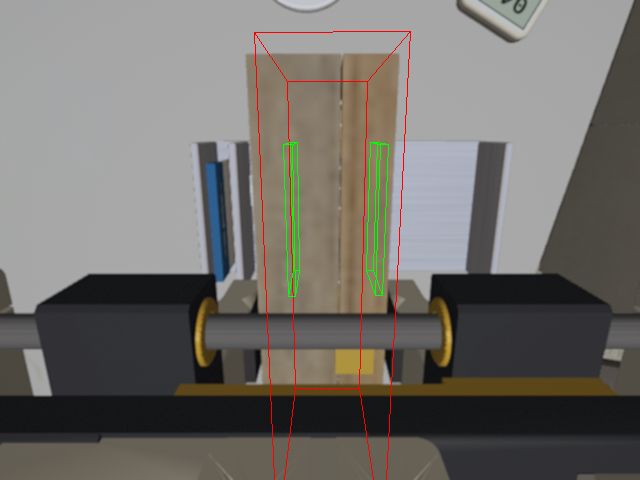

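View pics/a_st.png

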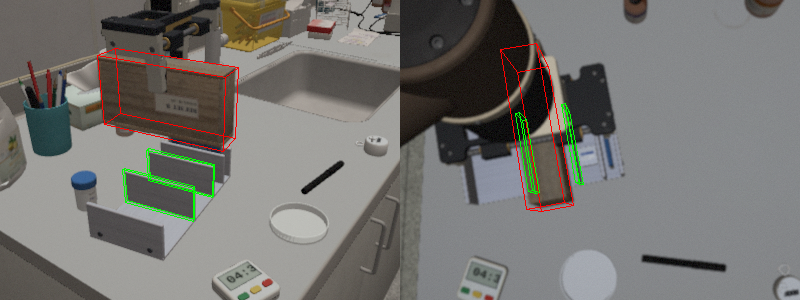

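The case hangs level and centred in the jaws (centre col ≈ 323 in the wrist view). The rack's outer walls show at about cols 193–510, row 142. My overlay used a pose read while the arm was still settling, so I'll take a settled picture and measure the rack there.

Run:
```python
from fit import *
s=arm.get_state(); K,T,_=camT('wrist'); im=arm.grab_frame('wrist'); np.save('T2.npy',T)
print(s['t'],s['eef_pos'],np.degrees(s['ee_rot']),np.abs(s['qd']).max())
print('case near top corners -> ',end='')
g=s['eef_pos']; yaw=s['ee_rot'][2]+np.pi; zb=g[2]-.2524
print(proj(box(g[0],g[1],yaw,.2,.045,zb,zb+.109),K,T).round(0)[[1,3]].tolist())
m=arm.masks_of('rack','wrist'); print(m[0]['score'],cv2.boundingRect(m[0]['pixels'].astype(np.uint8)))
save('b_w',cv2.resize(im[40:300,170:530],(792,572),interpolation=cv2.INTER_CUBIC))
```

```text
4.5 [0.53951884 0.15360943 0.37082539] [-1.79965766e+02 -1.15533811e-01 -1.69135043e+02] 0.02054587878549958
case near top corners -> [[244.0, 29.0], [399.0, 29.0]]
0.83 (195, 141, 323, 147)
```

View pics/b_w.png

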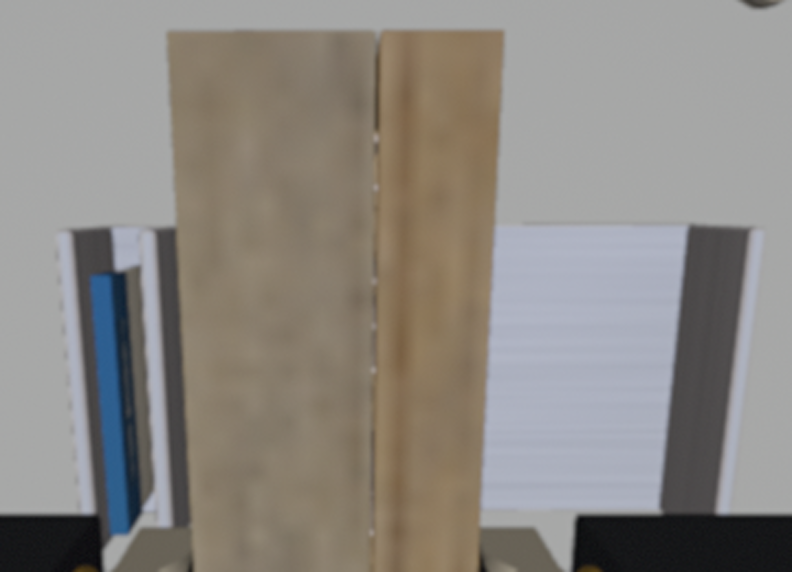

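Run:
```python
from fit import *
K=camT('wrist')[0]; T=np.load('T2.npy'); s=arm.get_state(); g=np.array([.5395,.1536]); yaw=np.radians(180-169.135)
f=lambda p:np.array(p)/2.2+[170,40]
R=lambda a:np.array([[np.cos(a),-np.sin(a)],[np.sin(a),np.cos(a)]])
C=at_z(f([(167,31),(504,31)]),.3708-.2524+.109,K,T)[:,:2]; print('case near end in tool-aligned frame',((C-g)@R(yaw)).round(4))
names=['L out near','L in near','div34 a','div34 b','R in near','R out near','L out far','R out far']
P=at_z(f([(57,230),(73,230),(143,230),(157,230),(750,229),(763,229),(80,515),(729,512)]),.06,K,T)[:,:2]
for n,p in zip(names,P): print(n,p.round(4))
d=P[5]-P[0]; print('width',np.linalg.norm(d),'yaw from near ends',np.degrees(np.arctan2(-d[0],d[1])))
for a,b in((0,6),(5,7)): d=P[b]-P[a]; print('yaw side',np.degrees(np.arctan2(d[1],d[0])))
F=at_z(f([(523,223),(688,226)]),.006,K,T)[:,:2]; print('floor near',F.round(4))
for a in (10.5,11,11.5):
  a=np.radians(a); M=(P[0]+P[5])/2; c=M+R(a)@[.06,0]; t=c+R(a)@[0,-.013]; print('rack c',c.round(4),'bay',t.round(4), 'case centre rel bay', (R(a).T@(g-t)).round(4))
```

```text
case near end in tool-aligned frame [[-0.0933 -0.0222]
 [-0.0933  0.0228]]
L out near [0.4947 0.0506]
L in near [0.4937 0.0559]
div34 a [0.4893 0.0788]
div34 b [0.4884 0.0834]
R in near [0.4508 0.2776]
R out near [0.45   0.2818]
L out far [0.594  0.0694]
R out far [0.5482 0.3015]
width 0.23546273043395774 yaw from near ends 10.952508416434743
yaw side 10.68458729354943
yaw side 11.339154552336273
floor near [[0.4619 0.2142]
 [0.4507 0.2786]]
rack c [0.5314 0.1772] bay [0.5337 0.1644] case centre rel bay [ 0.0037 -0.0116]
rack c [0.5313 0.1777] bay [0.5337 0.1649] case centre rel bay [ 0.0035 -0.0122]
rack c [0.5312 0.1782] bay [0.5338 0.1654] case centre rel bay [ 0.0033 -0.0128]
```

{"op": "move_arm", "data": {
  "deltas": [
    [-6,5,0,0,0,0],
    [-6,5,0,0,0,0],
    [0,0,-15,0,0,0],
    [0,0,-20,0,0,0],
    [0,0,-8,0,0,0]
  ]
}}

```text
t: 5.02
eef_pos: [0.5267, 0.1631, 0.3268]
ee_rot: [-3.141, -0.002, -2.953]
force: [-1.0, 0.4, -4.4]
width: 0.0451
```

{"op": "move_arm", "data": {
  "deltas": [
    [0,0,0,0,0,0],
    [0,0,0,0,0,0],
    [0,0,0,0,0,0],
    [0,0,0,0,0,0],
    [0,0,0,0,0,0]
  ]
}}

```text
t: 5.43
eef_pos: [0.5282, 0.1638, 0.3296]
ee_rot: [3.141, 0.001, -2.953]
force: [-0.6, 0.1, -4.0]
width: 0.0449
```

```bash
cat > chk.py <<'E'
import sys
from fit import *
s=arm.get_state(); ims={c:arm.grab_frame(c) for c in('scene','top')}
g=s['eef_pos']; yaw=s['ee_rot'][2]+np.pi; print(s['t'],g,np.degrees(s['ee_rot']),s['force'],s['width'])
def draw(im,B,K,T,col):
    q=np.round(proj(B,K,T)).astype(int)
    for i in range(8):
        for j in (1,2,4):
            if i^j>i: cv2.line(im,q[i].tolist(),q[i^j].tolist(),col,1)
a=np.radians(11); R=np.array([[np.cos(a),-np.sin(a)],[np.sin(a),np.cos(a)]])
c=g[:2]+.0067*np.array([np.cos(yaw),np.sin(yaw)]); b=R.T@(c-[.5315,.177])-[0,-.013]; print('case rel bay centre mm',b*1000,'bottom z',g[2]-.2524)
im=ims['scene'].copy(); save(sys.argv[1],cv2.resize(im[150:390,170:450],(700,600),interpolation=cv2.INTER_CUBIC))
E
python3 chk.py c1
```

```text
5.4333 [0.5282326  0.1638078  0.32956839] [ 1.79968289e+02  8.13541658e-02 -1.69167453e+02] [-0.55850526  0.14364119 -4.0386809 ] 0.04491542553920302
case rel bay centre mm [0.97541163 0.65404654] bottom z 0.07716838668180248
```

View pics/c1.png

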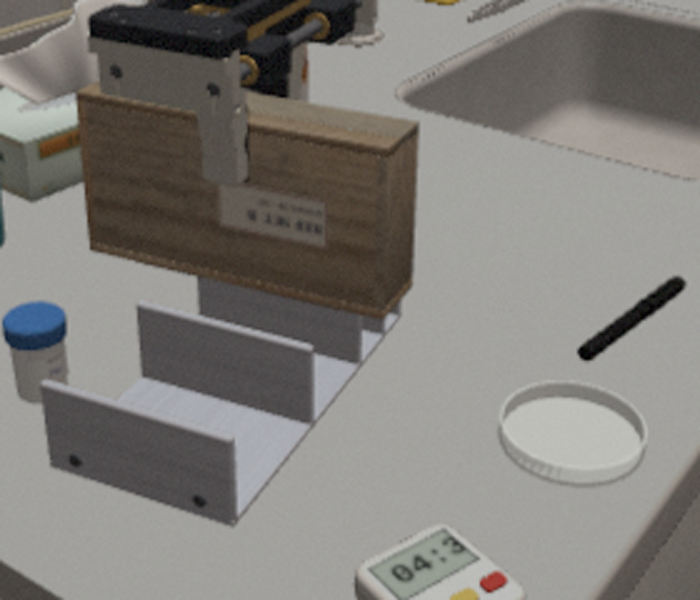

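The case is above and parallel to the 65 bay, between the divider with its near end at about (312,345) and the one at about (362,320). I'm lowering it.

{"op": "move_arm", "data": {
  "deltas": [
    [0,0,-10,0,0,0],
    [0,0,-15,0,0,0],
    [0,0,-15,0,0,0],
    [0,0,-13,0,0,0],
    [0,0,-7,0,0,0]
  ]
}}

```text
t: 5.95
eef_pos: [0.5274, 0.1633, 0.2665]
ee_rot: [-3.141, -0.002, -2.953]
force: [-0.8, -0.6, -3.6]
width: 0.0455
```

{"op": "move_arm", "data": {
  "deltas": [
    [0,0,-2,0,0,0],
    [0,0,-2,0,0,0],
    [0,0,-2,0,0,0],
    [0,0,-1,0,0,0],
    [0,0,0,0,0,0]
  ]
}}

```text
t: 6.37
eef_pos: [0.5281, 0.1638, 0.262]
ee_rot: [3.141, 0.001, -2.953]
force: [-0.1, -0.3, -4.7]
width: 0.0452
```

Still carrying the full weight of about 4 N, with the underside around z = 9.6 mm. I'll go down gently until the floor takes the weight.

{"op": "move_arm", "data": {
  "deltas": [
    [0,0,-1,0,0,0],
    [0,0,-1,0,0,0],
    [0,0,-1,0,0,0],
    [0,0,0,0,0,0],
    [0,0,0,0,0,0]
  ]
}}

```text
t: 6.78
eef_pos: [0.5279, 0.1637, 0.2592]
ee_rot: [3.141, 0.0, -2.952]
force: [-3.9, 0.2, 3.2]
width: 0.0453
```

{"op": "move_arm", "data": {
  "deltas": [
    [0,0,-0.5,0,0,0],
    [0,0,-0.5,0,0,0],
    [0,0,0,0,0,0],
    [0,0,0,0,0,0],
    [0,0,0,0,0,0]
  ]
}}

```text
t: 7.2
eef_pos: [0.5277, 0.1638, 0.2589]
ee_rot: [3.141, 0.0, -2.952]
force: [-8.3, 0.4, 11.8]
width: 0.0454
```

The weight is on the floor: force has reversed, and z is 6.5 mm above the pick height. Releasing.

{"op": "move_arm", "data": {
  "deltas": [
    [0,0,0,0,0,0],
    [0,0,0,0,0,0],
    [0,0,0,0,0,0],
    [0,0,0,0,0,0],
    [0,0,0,0,0,0]
  ],
  "claw": 0
}}

```text
t: 7.62
eef_pos: [0.5282, 0.1637, 0.2576]
ee_rot: [-3.142, 0.0, -2.953]
force: [0.5, 0.1, -0.2]
width: 0.0727
```

{"op": "move_arm", "data": {
  "deltas": [
    [0,0,0,0,0,0],
    [0,0,0,0,0,0],
    [0,0,0,0,0,0],
    [0,0,0,0,0,0],
    [0,0,0,0,0,0]
  ]
}}

```text
t: 8.03
eef_pos: [0.528, 0.1637, 0.2576]
ee_rot: [-3.142, -0.0, -2.953]
force: [-0.1, -0.2, 0.1]
width: 0.0873
```

The jaws are open and the force is zero. I'll rise straight up, then move aside so the cameras can see.

{"op": "move_arm", "data": {
  "deltas": [
    [0,0,10,0,0,0],
    [0,0,25,0,0,0],
    [0,0,38,0,0,0],
    [0,0,38,0,0,0],
    [0,0,35,0,0,0]
  ]
}}

```text
t: 8.45
eef_pos: [0.5278, 0.1634, 0.4067]
ee_rot: [3.142, 0.001, -2.952]
force: [1.2, 0.8, -0.3]
width: 0.0875
```

{"op": "move_arm", "data": {
  "deltas": [
    [0,-25,0,0,0,0],
    [0,-38,0,0,0,0],
    [0,-40,0,0,0,0],
    [0,-40,0,0,0,0],
    [0,-40,0,0,0,0]
  ]
}}

```text
t: 8.87
eef_pos: [0.5274, -0.0209, 0.4049]
ee_rot: [3.142, 0.001, -2.951]
force: [0.7, -0.2, -0.6]
width: 0.088
```

{"op": "move_arm", "data": {
  "deltas": [
    [0,-40,0,0,0,0],
    [0,-40,0,0,0,0],
    [0,-40,0,0,0,0],
    [0,-25,0,0,0,0],
    [0,0,0,0,0,0]
  ]
}}

```text
t: 9.28
eef_pos: [0.5274, -0.1681, 0.4043]
ee_rot: [-3.141, -0.0, -2.956]
force: [0.8, 0.2, -0.4]
width: 0.0881
```

Run:
```python
from fit import *
v=[]
for c in('top','scene'):
    im=arm.grab_frame(c); m=arm.masks_of('slide_case',c); print(c,m[0]['score'])
    r=fit([(c,hull(m[0]['pixels']))],(.534,.164,.19),.2,.045,.006,.115); a=np.radians(11); d=r[:2]-[.5315,.177]
    print(r,'rack frame mm',1000*(d[0]*np.cos(a)+d[1]*np.sin(a)),1000*(-d[0]*np.sin(a)+d[1]*np.cos(a)))
    v.append(im)
save('d',cv2.resize(np.hstack([v[0][140:340,110:330],v[1][170:370,160:380]]),(800,364),interpolation=cv2.INTER_CUBIC))
```

```text
top 0.83
[ 0.5349  0.1674 11.1952  0.2344] rack frame mm 1.5057660681072962 -10.072371545377838
scene 0.58
[ 0.5334  0.1647 12.3554  0.028 ] rack frame mm -0.48185899458092274 -12.436551447621683
```

View pics/d.png

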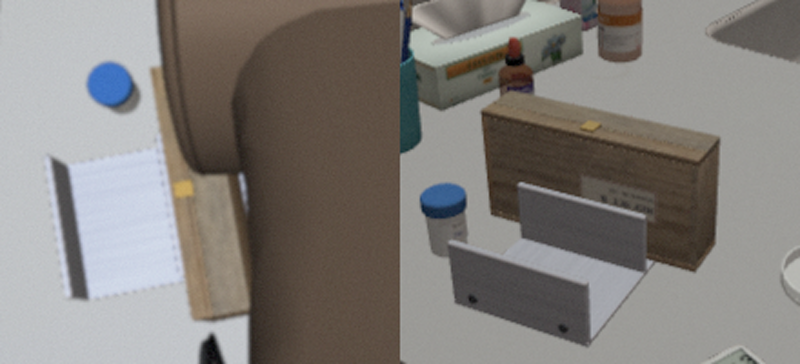

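The case stands upright in the 65 mm bay, and the 88 mm bay is free. It sticks out about equally at both ends, and the arm is clear. Handing in.

```bash
python3 -c "
from station import arm; s=arm.get_state(); print(s['t'],s['force'],s['width']); print(arm.job_done())"
```

```text
9.4833 [-0.39100275 -0.56791754  1.62810278] 0.08792493330429087
the job is handed in; nothing more can be done
None
```

The slide case is filed in the 65 mm bay, the first one from the narrow side wide enough for its 45 mm, and the 88 mm bay is left free. I gripped it from above, lowered it until the rack's floor took its weight, let go and moved the arm clear. I handed in at about 9.5 s.

**Last checks:**
- **Position:** the scene camera puts the case about 0.5 mm from centre front to back and about 0.6 mm from the bay's centreline. It shows the case upright and the arm clear.
- **Angle:** the same fit reads 12.4° for the case, against about 11° for the rack. The tool was at 10.8° when it let go, so I take the difference as fit noise.
- **Top camera:** this fit was poor because the arm hid part of the case. It differs by 2–3 mm but agrees on the bay.
- **Forces:** the highest reading I saw was about 14 N, while setting the case down, and it was back near zero once the jaws opened.

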